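# Fit a block battery in a test meter and click its sliding cover shut

## Robot

A 6-joint arm with a two-finger parallel gripper is mounted at the origin on a cart in front of the work surface, level with it; the furniture and walls round the work are solid. World frame = base frame: x ahead of the robot, y to its left, z up, the work surface at z = 0. Lengths are in m, angles in rad, forces in N, time in s.
With the tool pointing down it reaches from about 0.275 to 0.725 m from the base axis. Payload 5.6 kg.
Tool frame: the origin (TCP) lies at the very end of the fingers, on their centre line; the grasp point (between the pads) lies 19 mm behind it; z points along the fingers, y is the line along which they close (so a half turn about z gives the same grasp; the last joint's range is limited). The gripper opens to 85 mm and grips with 20 to 120 N. Pads are 22 mm wide; open, the fingers measure 114 mm over their backs; the gripper's body (76 mm by 85 mm) begins 54 mm behind the grasp point. The pads swing forward as they close: fully open they stand 13 mm farther back than shut.
Start: joints at [1.428, 0.255, 0.108, 0, -1.424, -0.285], TCP at [0.228, 0.5, 0.231] pointing down, gripper open.
Joint ranges: [-2.95, 2.95], [-1.21, 1.97], [-1.09, 1.5], [-2.87, 1.71], [-2.94, -0.07], [-3.05, 3.05]. Speed limits (rad/s): [2.57, 2.57, 3.14, 3.14, 3.14, 3.14].

## Interface

Orientations are given as a 3x3 rotation matrix whose columns are the frame's x, y, z axes.
In Python, from rig import r, optics, find_in, tip_of gives the robot as it stands.
- The arm moves only by the tool play_rows, never from a script. Its argument "increments" is one flat list of numbers, 7 for each row, row after row: the opening, from 0 (shut) to 1 (fully open), then the shift along the tool's x, y, z in m, then the turn, a rotation vector about the tool's x, y, z in rad. A call has 1 to 5 rows; each row is the pose to reach, as a shift and turn from the pose commanded when the call began, along the tool's axes at that moment; what a row does not reach only later rows make up. A row lasts 1/10 s, in which the tool goes at most 50 mm and 8.59 degrees, less where a joint would pass 70% of its speed; a pose out of reach is approached as far as the arm can. A call with a gripper value outside its range is refused whole. The fingers move at their own pace and stop on an object; the grip force is fixed at half the most. Time passes only in rows, so rows that repeat a pose let the fingers close. It gives the time, the measured TCP pose, the force, the opening and the grip force at its end, in the units of the state.
- r.get_state(): the state, without advancing time (a new reading comes with each control period).
- optics.read_camera(name): name is "scene" or "top" or "wrist"; returns a dict with "pixels" (420x560x3 uint8, red, green, blue), "intrinsics" (3x3 intrinsics, pixels), "k1" (the pictures are not rectified: a ray, as slopes to the right and down, at radius r is drawn at 1 + k1 r^2 times it, then the intrinsics apply), "R" (3x3) and "t" (3): a world point X has camera coordinates R X + t; the wrist camera has in their place "mount" (4x4, takes a point from camera to tool coordinates, whose origin is the TCP and whose axes are the flange's). Camera axes: x right, y down, z forward; pixel columns grow to the right and rows downward; lengths in m; the calibration is good to about 2 mm. A picture is of the moment at which its call begins: read the wrist's pose just before it. There is no depth.
- r.finish_job(): hands the job in; it is judged then, once.
Trained networks look in a picture, given as the dict that the camera call returned (one of the last four; its "shot" number tells which), for a name from the list of things; names that differ only in an ending like _2 or _b are one class to them, and where a whole thing is asked for, a point or a joint stands for the part that bears it (a point fixed in the world has none). Each returns a list of dicts, best first, with "confidence" (0 to 1); they miss things now and then, are a little off and sometimes report something else, mostly with a low value. They report only what shows in the picture. A call takes as long as a camera call. They do not tell look-alikes from the thing itself.
- find_in(picture, target): "bbox" ([left, top, right, bottom] in pixels, round what is visible of it).
- tip_of(picture, target): "pixel" ([column, row] in pixels: a listed point, or the origin of a listed thing).
The state is a dict: "clock": time; "qpos": joint angles; "joint_vel": joint speeds; "joint_efforts": joint torques, N m; "eef_pos": TCP position; "orientation": TCP orientation; "force": force on the tool from outside, world axes, zero at the start; "ft_torque": the same for the moment, N m; "width": finger opening in m; "finger_force": force on a finger pad.
Only numpy, scipy, OpenCV 4.12 (cv2) and the standard library are available. Lean on these libraries where they do the work, as an engineer would, in place of code of your own. Each camera call takes 0.05 s, during which the arm holds its last target. There are 200 camera calls.

## Task

The test meter lies face down and a little loose in its cradle, with its battery bay open. Lay the block battery flat in the bay with its studs at the brass contacts, then set the battery cover in the open end of the meter, slide it in under the side rails and push it home until its tab clicks down behind the ledge and stays there. The plastic cracks if it is forced, so feel your way gently, and leave the other things on the bench alone.

Things in the scene. Friction and masses are not known exactly. Their poses are not given: they have to be found in the camera images.
- meter: Grey test meter, 200 x 90 mm, face down in a wooden cradle (strips to z 24 mm) fixed to the bench. Snug sideways, but a 2.5 N push slides it along x, 0 to 20 mm, until it butts on the end strip. Origin: below its middle, on the bench top. x runs from its open end (-100 mm) to the far end, y left, z up. Back at z 50; for x < 0 a flat deck at z 41 between side walls, open at x -100 and above.
- bay (a point): Centre of the floor of the battery bay, (-46, 0, 28) mm in the meter's frame: a pocket in the deck, 29 mm along x, 51.5 along y, 13 deep, mouth chamfered 3 mm all round, two brass contacts on its +y end. The battery's origin belongs here, its axes along the meter's. The deck leaves fingers 25 mm beside the battery at -x and +x.
- battery: 9 V block battery, steel with black ends, lying flat: 26.5 mm (x) x 48.5 (y, of which the two studs at the +y end are 3) x 17.5 high, about 50 g. Origin: centre of its underside. Seated, it stands 4.5 mm above the deck; the cover passes over it with 1.5 mm to spare.
- studs (a point): The battery's studs: middle of their ends, 24.25 mm from the battery's origin along its +y. They belong at the contact end (+y) of the bay.
- mouth (a point): Middle of the open end of the recess, on the deck: (-100, 0, 41) mm in the meter's frame. The side walls stand at y +-41 here and close in to +-37 at x -72. From x -66 to 0 each wall has a lip (the rails), y 31.5 to 37, its underside 4.5 mm above the deck, with a lead-in sloping up at x -74 to -66. From x -100 to -74 the deck is open above, room to set the cover's front down.
- end_wall (a point): Foot of the end wall of the recess, (0, 0, 41) mm in the meter's frame. Rigid; the cover's leading edge stops here, which puts the cover's origin at (-47, 0, 41) in the meter's frame. The cover's plate is then flush with the meter's back.
- ledge (a point): Top of the upright face of the ledge, (-90, 0, 44.4) mm in the meter's frame: a bar on the deck, x -93.5 to -90, y +-9, 3.4 mm high, with a ramp on its -x side. The cover's barb climbs it over the last 13 mm of travel and drops behind it 1.5 mm before the cover meets the end wall.
- cover: Grey battery cover, 94 mm (x) x 72 (y), about 80 g, lying on its feet. Origin: centre of the sole; +x is the leading edge, which goes in first. Feet along both sides, y 30 to 36, 3 mm thick, leading corners rounded: they run on the deck under the rails with 1 mm play to each side and 1.5 mm in height. Between them a plate, z 6 to 9 mm.
- cover_grip (a point): Top centre of the cover's finger grip, (12, 0, 24) mm in the cover's frame: a block 22 mm (x) x 30 (y) standing 15 mm above the plate, to be pinched from above.
- cover_front (a point): Middle of the cover's leading edge at sole level, (47, 0, 0) mm in the cover's frame.
- tab (a joint): The cover's flexible tongue (16 mm wide, at the trailing end, cover x -47 to -17; barb beneath it at x -41.5 to -36, lower edge 1 mm above the sole). 0 rad = flat; 0.03 to 0.12 while the barb is held up on the ledge; back at 0 once it has clicked down behind it. Pushing the barb up the ramp takes 5 to 12 N along x.
- pliers: Combination pliers lying on the bench, a bystander.
- tape_measure: Tape measure standing on the bench, a bystander.
- carpenter_pencil: Carpenter's pencil lying on the bench, a bystander.
Not all that is in view belongs to the job. Of the things shaped like the battery, the steel one is meant. What is shaped like the cover but purple is not meant.

How it is judged:
On the way, in this order (a step that is already met when the one before it is completed fails the run):
1. the battery lies flat in the bay, studs at the contacts, let go (x of battery in the frame of meter between -0.0495 and -0.0425 m and y of battery in the frame of meter between -0.004 and 0.004 m and z of battery in the frame of meter between 0.025 and 0.0305 m and y of studs in the frame of meter above 0.01 m and contact force between the fingers and battery below 0.1 N and linear speed of battery below 0.02 m/s), for 0.2 s.
2. the cover's feet run under both rails, cover flat on the deck (x of cover in the frame of meter between -0.098 and -0.052 m and y of cover in the frame of meter between -0.003 and 0.003 m and z of cover in the frame of meter between 0.039 and 0.0435 m and angle between the x axis of cover and the x axis of meter, either way round below 0.06 rad), for 0.1 s.
At the end, for the whole second after the job is handed in: Battery in the bay, centred within 3.5 mm (4 mm across), within 2.5 mm of its floor, studs at the contact end. Cover home: within 2.4 mm of the end wall, centred within 2.5 mm, within 1.7 mm of the deck, tab flat (below 0.03 rad) behind the ledge. All at rest and let go (x of cover in the frame of meter between -0.0494 and -0.0455 m and y of cover in the frame of meter between -0.0025 and 0.0025 m and z of cover in the frame of meter between 0.039 and 0.0427 m and value of joint tab below 0.03 rad and linear speed of cover below 0.01 m/s and x of battery in the frame of meter between -0.0495 and -0.0425 m and y of battery in the frame of meter between -0.004 and 0.004 m and z of battery in the frame of meter between 0.025 and 0.0305 m and y of studs in the frame of meter above 0.01 m); the robot touches nothing.
It fails at once if the cover is forced: more than 25 N between the cover and the meter (contact force between cover and meter above 25 N).
It fails at once if the battery is forced: more than 40 N between it and the meter (contact force between battery and meter above 40 N).
It fails at once if the robot presses on the meter with more than 40 N (contact force between any of the fingers, the arm and meter above 40 N).
It fails at once if a bystander (pliers, tape measure, pencil) is shoved more than 30 mm (distance of any of pliers, tape_measure, carpenter_pencil from where it was at the start of the episode above 0.03 m).
It also fails if it takes over 64 s, if anything falls off the work surface, if the arm or the gripper's body presses on something with over 40 N, if the wrist force passes 120 N, or if a joint passes its speed limit or range.

## Working session

There is one attempt and no reset: what is moved stays moved. The work goes in short steps, Python scripts to look and compute and a tool call to move; the robot and the scene stay as the last step left them, time stands still between calls to the robot, and variables do not carry over. Pictures are saved under pics/ and viewed, at most 10 in all, crops included, and the job is handed in when it is done.

Besides the shell and the picture viewer there is one more tool, called in YAML: its name, and indented under it one key for each argument. play_rows: Moves the arm, as the interface text tells. Its arguments: {"type":"object","properties":{"increments":{"type":"array","items":{"type":"number"}}},"required":["increments"]}

```bash
ls; mkdir -p pics
cat > h.py <<'E'
import numpy as np, cv2
from rig import r, optics, find_in, tip_of
def cam(name):
    s=r.get_state(); p=optics.read_camera(name)
    if 'mount' in p:
        M=np.array(p['mount']); Rt=np.array(s['orientation']); 
        Rc=Rt@M[:3,:3]; c=Rt@M[:3,3]+np.array(s['eef_pos'])
    else:
        Rc=np.array(p['R']).T; c=-Rc@np.array(p['t'])
    p['Rc']=Rc; p['c']=c
    return p
def ray(p,px):
    K=np.array(p['intrinsics']); d=np.array([(px[0]-K[0,2])/K[0,0],(px[1]-K[1,2])/K[1,1]])
    u=d.copy()
    for _ in range(20): u=d/(1+p['k1']*(u@u))
    return p['Rc']@np.array([u[0],u[1],1])
def at(p,px,z):
    v=ray(p,px); return p['c']+v*(z-p['c'][2])/v[2]
def proj(p,X):
    K=np.array(p['intrinsics']); q=p['Rc'].T@(np.array(X)-p['c']); u=q[:2]/q[2]; u=u*(1+p['k1']*(u@u))
    return np.array([K[0,0]*u[0]+K[0,2],K[1,1]*u[1]+K[1,2]])
def save(p,name,box=None,s=1):
    im=cv2.cvtColor(p['pixels'],cv2.COLOR_RGB2BGR)
    if box: im=im[box[1]:box[3],box[0]:box[2]]
    if s!=1: im=cv2.resize(im,None,fx=s,fy=s,interpolation=cv2.INTER_CUBIC)
    cv2.imwrite('pics/'+name,im)
E
python3 - <<'E'
from h import *
a=cam('top'); b=cam('scene')
save(a,'top0.png'); save(b,'scene0.png')
print(a['c'],b['c'],a['k1'])
Z=dict(meter=0.05,bay=.028,battery=0,studs=.009,mouth=.041,end_wall=.041,ledge=.0444,cover=0,cover_grip=.024,cover_front=0)
for n in ['meter','battery','cover','pliers','tape_measure','carpenter_pencil']:
    print(n,[(np.round(d['bbox']).tolist(),round(d['confidence'],2)) for d in find_in(a,n)[:4]])
for n,z in Z.items():
    print(n,[(np.round(d['pixel']).tolist(),round(d['confidence'],2),np.round(at(a,d['pixel'],z)[:2],3).tolist()) for d in tip_of(a,n)[:4]])
print(r.get_state()['clock'])
E
```

```text
pics
[0.31657147 0.00851472 1.09040654] [ 0.15967274 -0.4855253   0.69057387] -0.08176733763180792
meter [([275.0, 144.0, 325.0, 222.0], 0.73)]
battery [([349.0, 167.0, 364.0, 185.0], 0.69), ([352.0, 200.0, 371.0, 216.0], 0.47)]
cover [([163.0, 207.0, 197.0, 245.0], 0.94), ([215.0, 208.0, 242.0, 244.0], 0.64)]
pliers [([184.0, 137.0, 220.0, 196.0], 0.56), ([354.0, 202.0, 373.0, 218.0], 0.5)]
tape_measure [([148.0, 247.0, 181.0, 269.0], 0.81), ([162.0, 206.0, 195.0, 246.0], 0.38)]
carpenter_pencil [([323.0, 246.0, 343.0, 289.0], 0.73)]
meter [([297.0, 182.0], 0.66, [0.622, -0.028])]
bay [([301.0, 200.0], 0.55, [0.577, -0.042])]
battery [([388.0, 199.0], 0.69, [0.6, -0.302]), ([353.0, 178.0], 0.65, [0.658, -0.197]), ([308.0, 210.0], 0.49, [0.555, -0.066]), ([360.0, 207.0], 0.45, [0.571, -0.219])]
studs [([356.0, 204.0], 0.65, [0.576, -0.203]), ([353.0, 179.0], 0.49, [0.65, -0.195]), ([386.0, 204.0], 0.43, [0.58, -0.292])]
mouth [([303.0, 218.0], 0.87, [0.522, -0.051])]
end_wall [([297.0, 185.0], 0.68, [0.616, -0.029])]
ledge [([307.0, 212.0], 0.97, [0.537, -0.061])]
cover [([179.0, 228.0], 0.97, [0.481, 0.306]), ([232.0, 230.0], 0.92, [0.484, 0.151])]
cover_grip [([227.0, 227.0], 0.93, [0.489, 0.162]), ([176.0, 222.0], 0.77, [0.495, 0.309])]
cover_front [([173.0, 208.0], 0.73, [0.542, 0.328]), ([235.0, 236.0], 0.72, [0.467, 0.14]), ([352.0, 204.0], 0.59, [0.577, -0.193]), ([306.0, 214.0], 0.36, [0.542, -0.062])]
0.9
```

Run:
```python
import cv2
im=cv2.imread('pics/top0.png')[125:305,140:405]; cv2.imwrite('pics/topc.png',cv2.resize(im,None,fx=3,fy=3,interpolation=cv2.INTER_CUBIC))
```

```text
(no output)
```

View pics/topc.png

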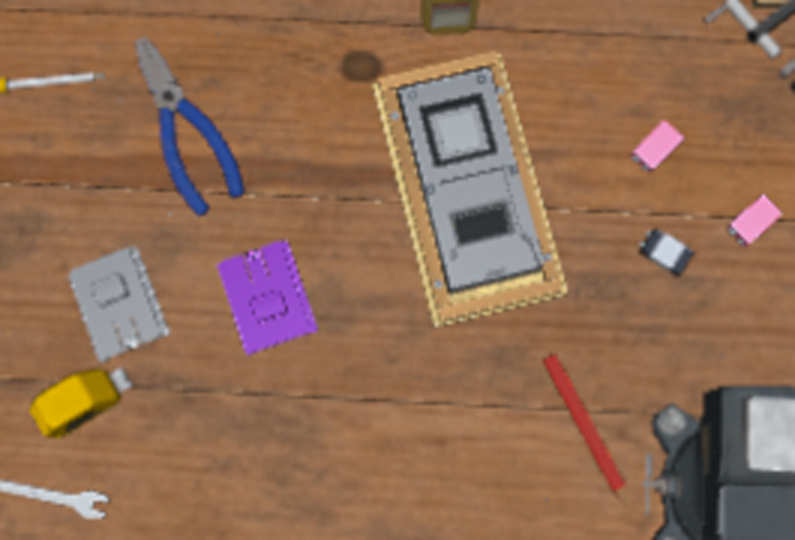

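View pics/scene0.png

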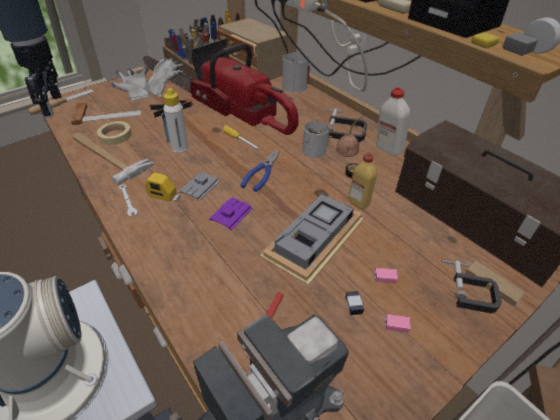

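```bash
cat >> h.py <<'E'
def yawR(t): # tool down, closing axis y at world angle t
    c,s=np.cos(t),np.sin(t); y=np.array([c,s,0]); z=np.array([0,0,-1.]); return np.column_stack([np.cross(y,z),y,z])
def go(pos,t,P=None,R=None):
    """shift in tool axes and turn to reach pos with closing axis at angle t (nearest half turn)"""
    s=r.get_state(); R=np.array(s['orientation']) if R is None else R; P=np.array(s['eef_pos']) if P is None else P
    from scipy.spatial.transform import Rotation as Ro
    out=[]
    for k in (0,np.pi):
        v=Ro.from_matrix(R.T@yawR(t+k)).as_rotvec(); out.append(v)
        print('shift',np.round(R.T@(np.array(pos)-P),4),'turn',np.round(v,4))
def st():
    s=r.get_state(); print('t',round(s['clock'],2),'p',np.round(s['eef_pos'],4),'f',np.round(s['force'],1),'w',round(s['width'],4),'q',np.round(s['qpos'],2)); R=np.array(s['orientation']); print(np.round(R,3).tolist(),'yaw_y',round(np.arctan2(R[1,1],R[0,1]),4))
E
python3 - <<'E'
from h import *
st(); p=cam('wrist'); print(np.round(p['mount'],3).tolist(),np.round(p['intrinsics'],0).tolist())
go([0.56,-.2,.25],-0.3)
E
```

```text
t 0.9 p [0.2281 0.5005 0.2313] f [-1.6 -0.2 -0.2] w 0.0853 q [ 1.43  0.26  0.11  0.   -1.42 -0.28]
[[0.91, -0.415, 0.0], [-0.415, -0.91, 0.0], [0.0, -0.0, -1.0]] yaw_y -1.9985
[[-0.0, -0.96, -0.281, 0.071], [1.0, -0.0, -0.001, -0.001], [0.001, -0.281, 0.96, -0.143], [0.0, 0.0, 0.0, 1.0]] [[308.0, 0.0, 278.0], [0.0, 308.0, 209.0], [0.0, 0.0, 1.0]]
shift [ 0.5925  0.4996 -0.0187] turn [-0.     -0.     -1.6986]
shift [ 0.5925  0.4996 -0.0187] turn [-0.      0.      1.4429]
```

play_rows:
  increments: [1,0.19,0.16,-0.02,0,0,0.5,1,0.19,0.16,-0.02,0,0,0.5,1,0.19,0.16,-0.02,0,0,0.5,1,0.19,0.16,-0.02,0,0,0.5,1,0.19,0.16,-0.02,0,0,0.5]

```text
clock: 1.45
eef_pos: [0.3351, 0.2742, 0.2517]
orientation: [[0.599, -0.801, 0.001], [-0.801, -0.599, 0.001], [-0.0, -0.001, -1.0]]
force: [1.7, 1.0, 0.2]
width: 0.0854
finger_force: 0.0
```

Run:
```python
from h import *
st(); go([0.54,-.2,.25],-0.3)
```

```text
t 1.45 p [0.3351 0.2742 0.2517] f [1.7 1.  0.2] w 0.0854 q [ 1.05  0.01 -0.12  0.   -1.43 -0.41]
[[0.599, -0.801, 0.001], [-0.801, -0.599, 0.001], [-0.0, -0.001, -1.0]] yaw_y -2.4995
shift [0.5025 0.1198 0.0015] turn [-7.0000e-04 -8.0000e-04 -2.1995e+00]
shift [0.5025 0.1198 0.0015] turn [-7.000e-04  6.000e-04  9.421e-01]
```

play_rows:
  increments: [1,0.24,0.057,0,0,0,0.6,1,0.24,0.057,0,0,0,0.6,1,0.24,0.057,0,0,0,0.6,1,0.24,0.057,0,0,0,0.6,1,0.24,0.057,0,0,0,0.6]

```text
clock: 1.95
eef_pos: [0.4334, 0.0477, 0.2517]
orientation: [[0.039, -0.999, 0.001], [-0.999, -0.039, 0.0], [-0.0, -0.001, -1.0]]
force: [2.0, 0.9, -0.2]
width: 0.0852
finger_force: 0.0
```

Run:
```python
from h import *
st(); go([0.54,-.2,.22],-0.3)
```

```text
t 1.95 p [0.4334 0.0477 0.2517] f [ 2.   0.9 -0.2] w 0.0852 q [ 0.47  0.02 -0.12  0.   -1.43 -0.43]
[[0.039, -0.999, 0.001], [-0.999, -0.039, 0.0], [-0.0, -0.001, -1.0]] yaw_y -3.1029
shift [ 0.2516 -0.097   0.0317] turn [-8.0000e-04 -1.4000e-03 -2.8029e+00]
shift [ 0.2516 -0.097   0.0317] turn [-0.001   0.0005  0.3387]
```

play_rows:
  increments: [1,0.23,-0.095,0.04,0,0,0.34,1,0.23,-0.095,0.04,0,0,0.34,1,0.23,-0.095,0.04,0,0,0.34,1,0.23,-0.095,0.04,0,0,0.34,1,0.23,-0.095,0.04,0,0,0.34]

```text
clock: 2.45
eef_pos: [0.5374, -0.1763, 0.2114]
orientation: [[-0.293, -0.956, 0.0], [-0.956, 0.293, -0.0], [-0.0, -0.0, -1.0]]
force: [1.1, 1.4, 0.7]
width: 0.0855
finger_force: 0.0
```

Run:
```python
from h import *
st(); p=cam('wrist'); save(p,'w1.png')
for n,z in dict(battery=0,studs=.009,bay=.028,mouth=.041,ledge=.0444,end_wall=.041).items():
    print(n,[(np.round(d['pixel']).tolist(),round(d['confidence'],2),np.round(at(p,d['pixel'],z)[:2],4).tolist()) for d in tip_of(p,n)[:4]])
```

```text
t 2.45 p [ 0.5374 -0.1763  0.2114] f [1.1 1.4 0.7] w 0.0855 q [-0.04  0.29  0.11  0.   -1.39 -0.26]
[[-0.293, -0.956, 0.0], [-0.956, 0.293, -0.0], [-0.0, -0.0, -1.0]] yaw_y 2.8444
battery [([187.0, 89.0], 0.82, [0.6015, -0.3035]), ([160.0, 188.0], 0.79, [0.6723, -0.2101]), ([242.0, 154.0], 0.72, [0.5668, -0.2187])]
studs [([236.0, 174.0], 0.88, [0.579, -0.2002]), ([205.0, 98.0], 0.81, [0.584, -0.2876]), ([176.0, 194.0], 0.66, [0.6535, -0.1993])]
bay [([277.0, 303.0], 0.87, [0.5806, -0.0384])]
mouth [([320.0, 286.0], 0.57, [0.5246, -0.0545]), ([245.0, 328.0], 0.17, [0.6245, -0.0256])]
ledge [([311.0, 292.0], 0.81, [0.536, -0.0519]), ([244.0, 156.0], 0.39, [0.5589, -0.2203])]
end_wall [([246.0, 326.0], 0.57, [0.6229, -0.0276])]
```

View pics/w1.png

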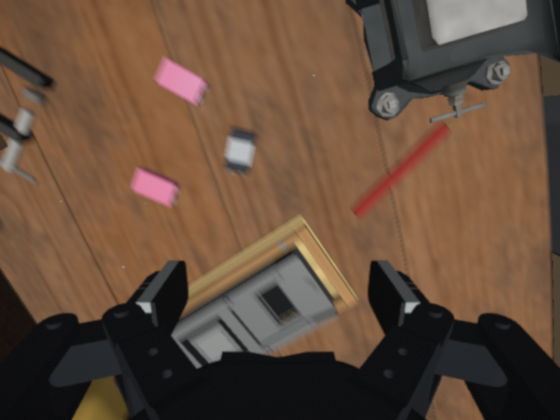

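Run:
```python
from h import *
go([0.567,-.216,.12],np.radians(-30))
```

```text
shift [ 0.0322 -0.0412  0.0924] turn [-7.0000e-04 -1.6000e-03 -2.9138e+00]
shift [ 0.0322 -0.0412  0.0924] turn [-0.0011  0.0005  0.2278]
```

play_rows:
  increments: [1,0.032,-0.041,0.092,0,0,0.23,1,0.032,-0.041,0.092,0,0,0.23,1,0.032,-0.041,0.092,0,0,0.23,1,0.032,-0.041,0.092,0,0,0.23]

```text
clock: 3.2
eef_pos: [0.5663, -0.216, 0.1189]
orientation: [[-0.501, -0.865, -0.002], [-0.865, 0.501, 0.0], [0.001, 0.002, -1.0]]
force: [0.7, -0.0, -0.3]
width: 0.0857
finger_force: 0.0
```

Run:
```python
from h import *
st(); p=cam('wrist'); save(p,'w2.png',(140,60,420,300),2.5)
for n,z in dict(battery=0,studs=.009).items():
    print(n,[(np.round(d['pixel']).tolist(),round(d['confidence'],2),np.round(at(p,d['pixel'],z)[:2],4).tolist()) for d in tip_of(p,n)[:4]])
print([(np.round(d['bbox']).tolist(),round(d['confidence'],2)) for d in find_in(p,'battery')[:4]])
```

```text
t 3.2 p [ 0.5663 -0.216   0.1189] f [ 0.7 -0.  -0.3] w 0.0857 q [-0.11  0.42  0.06  0.   -1.21 -0.42]
[[-0.501, -0.865, -0.002], [-0.865, 0.501, 0.0], [0.001, 0.002, -1.0]] yaw_y 2.6164
battery [([185.0, 260.0], 0.93, [0.6684, -0.2115]), ([276.0, 197.0], 0.88, [0.5649, -0.221]), ([190.0, 134.0], 0.62, [0.5989, -0.3039])]
studs [([209.0, 270.0], 0.89, [0.6506, -0.1946]), ([210.0, 142.0], 0.73, [0.5864, -0.289]), ([274.0, 230.0], 0.66, [0.5793, -0.1985])]
[([262.0, 174.0, 293.0, 227.0], 0.9), ([152.0, 245.0, 206.0, 290.0], 0.68)]
```

View pics/w2.png

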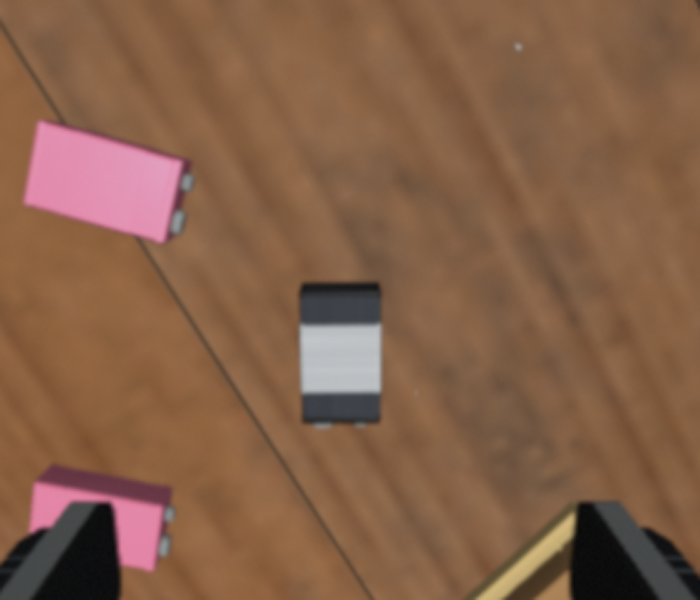

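Run:
```python
from h import *
st(); p=cam('wrist')
f=lambda c,rw:(140+c/2.5,60+rw/2.5)
a=at(p,f(341,289),.0175);b=at(p,f(341,421),.0175); l=at(p,f(301,352),.0175); rr=at(p,f(380,352),.0175)
print(a,b,np.linalg.norm(a-b),(a+b)/2,np.degrees(np.arctan2(*(b-a)[1::-1])),l,rr,np.linalg.norm(l-rr))
m=(a+b)/2; u=(b-a)/np.linalg.norm(b-a); o=m+u*.0015; print('origin',o)
go([o[0],o[1],.010],np.radians(-30))
```

```text
t 3.4 p [ 0.5679 -0.2161  0.1224] f [ 0.1  0.3 -0.6] w 0.0854 q [-0.11  0.42  0.06  0.   -1.21 -0.42]
[[-0.501, -0.865, 0.005], [-0.865, 0.501, -0.001], [-0.001, -0.004, -1.0]] yaw_y 2.6165
[ 0.55583268 -0.2396869   0.0175    ] [ 0.57872467 -0.20030083  0.0175    ] 0.045555514144810176 [ 0.56727868 -0.21999386  0.0175    ] 59.83396877705612 [ 0.57799547 -0.22803745  0.0175    ] [ 0.55524741 -0.21488737  0.0175    ] 0.02627544281116639
origin [ 0.56803244 -0.218697    0.0175    ]
shift [ 0.0022 -0.0012  0.1121] turn [2.2000e-03 6.1000e-03 3.1397e+00]
shift [ 0.0022 -0.0012  0.1121] turn [-0.0039  0.0014 -0.0018]
```

play_rows:
  increments: [1,0.002,-0.001,0.05,0,0,0,1,0.002,-0.001,0.1,0,0,0,1,0.002,-0.001,0.11,0,0,0,1,0.002,-0.001,0.11,0,0,0]

```text
clock: 3.85
eef_pos: [0.566, -0.2188, 0.0094]
orientation: [[-0.502, -0.865, -0.002], [-0.865, 0.502, -0.0], [0.001, 0.002, -1.0]]
force: [0.6, -0.6, 0.8]
width: 0.0853
finger_force: 0.0
```

play_rows:
  increments: [0,0,0,0,0,0,0,0,0,0,0,0,0,0,0,0,0,0,0,0,0,0,0,0,0,0,0,0,0,0,0,0,0,0,0]

```text
clock: 4.35
eef_pos: [0.5675, -0.2192, 0.0112]
orientation: [[-0.503, -0.865, 0.002], [-0.865, 0.503, -0.001], [-0.001, -0.002, -1.0]]
force: [-1.2, 1.3, 6.4]
width: 0.0246
finger_force: 59.5
```

Run:
```python
from h import *
for i in range(4): st(); p=cam('wrist') if i==0 else cam('wrist')
save(p,'w3.png')
```

```text
t 4.35 p [ 0.5675 -0.2192  0.0112] f [-1.2  1.3  6.4] w 0.0246 q [-0.11  0.52 -0.09  0.   -0.96 -0.42]
[[-0.503, -0.865, 0.002], [-0.865, 0.503, -0.001], [-0.001, -0.002, -1.0]] yaw_y 2.615
t 4.4 p [ 0.5675 -0.2191  0.0112] f [-0.6  1.4  5.2] w 0.0243 q [-0.11  0.52 -0.09  0.   -0.96 -0.42]
[[-0.503, -0.865, 0.002], [-0.865, 0.503, -0.001], [-0.001, -0.002, -1.0]] yaw_y 2.6151
t 4.45 p [ 0.5675 -0.2192  0.0112] f [-1.   1.5  5.9] w 0.0241 q [-0.11  0.52 -0.09  0.   -0.96 -0.42]
[[-0.503, -0.865, 0.002], [-0.865, 0.503, -0.001], [-0.0, -0.002, -1.0]] yaw_y 2.615
t 4.5 p [ 0.5675 -0.2192  0.0112] f [-1.6  0.1  5.8] w 0.0242 q [-0.11  0.52 -0.09  0.   -0.96 -0.42]
[[-0.503, -0.865, 0.002], [-0.865, 0.503, -0.001], [-0.001, -0.002, -1.0]] yaw_y 2.615
```

Run:
```python
from h import *
go([0.580,-.040,.15],np.radians(13.5))
```

```text
shift [-0.1612  0.0789 -0.1389] turn [-6.0000e-04  3.2000e-03  2.3795e+00]
shift [-0.1612  0.0789 -0.1389] turn [-2.500e-03 -5.000e-04 -7.621e-01]
```

play_rows:
  increments: [0,0,0,-0.05,0,0,0,0,0,0,-0.1,0,0,0,0,0,0,-0.14,0,0,0]

```text
clock: 4.85
eef_pos: [0.567, -0.2192, 0.1529]
orientation: [[-0.503, -0.864, 0.002], [-0.864, 0.503, -0.001], [-0.0, -0.002, -1.0]]
force: [1.7, -0.5, 0.0]
width: 0.0239
finger_force: 59.2
```

play_rows:
  increments: [0,-0.161,0.079,0,0,0,-0.74,0,-0.161,0.079,0,0,0,-0.74,0,-0.161,0.079,0,0,0,-0.74,0,-0.161,0.079,0,0,0,-0.74,0,-0.161,0.079,0,0,0,-0.74]

```text
clock: 5.35
eef_pos: [0.5794, -0.0363, 0.1497]
orientation: [[0.221, -0.975, 0.0], [-0.975, -0.221, 0.001], [-0.001, -0.0, -1.0]]
force: [-0.2, -0.9, -0.7]
width: 0.0248
finger_force: 59.2
```

play_rows:
  increments: [0,0,0,0,0,0,-0.02,0,0,0,0,0,0,-0.02,0,0,0,0,0,0,-0.02]

```text
clock: 5.65
eef_pos: [0.5792, -0.0407, 0.1496]
orientation: [[0.227, -0.974, -0.0], [-0.974, -0.227, -0.0], [-0.0, 0.0, -1.0]]
force: [-0.4, -0.7, -1.1]
width: 0.0246
finger_force: 59.2
```

Run:
```python
from h import *
st(); p=cam('wrist'); save(p,'w4.png')
for n,z in dict(bay=.028,mouth=.041,ledge=.0444,end_wall=.041,meter=0).items():
    print(n,[(np.round(d['pixel']).tolist(),round(d['confidence'],2),np.round(at(p,d['pixel'],z)[:2],4).tolist()) for d in tip_of(p,n)[:3]])
```

```text
t 5.65 p [ 0.5792 -0.0407  0.1496] f [-0.4 -0.7 -1.1] w 0.0246 q [ 0.2   0.35  0.03 -0.   -1.25  0.03]
[[0.227, -0.974, -0.0], [-0.974, -0.227, -0.0], [-0.0, 0.0, -1.0]] yaw_y -2.9124
bay [([279.0, 202.0], 0.94, [0.5781, -0.0406]), ([233.0, 200.0], 0.55, [0.6183, -0.0337])]
mouth [([343.0, 205.0], 0.62, [0.5255, -0.0539])]
ledge [([331.0, 203.0], 0.57, [0.5371, -0.0542]), ([281.0, 254.0], 0.41, [0.5672, 0.0003])]
end_wall []
meter [([231.0, 200.0], 0.68, [0.6228, -0.0253])]
```

View pics/w4.png

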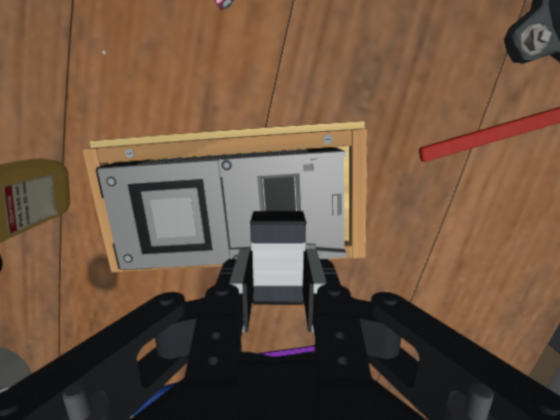

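Run:
```python
import cv2
im=cv2.imread('pics/w4.png')[115:285,90:370]; cv2.imwrite('pics/w4c.png',cv2.resize(im,None,fx=2.85,fy=2.85,interpolation=cv2.INTER_CUBIC))
```

```text
(no output)
```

View pics/w4c.png

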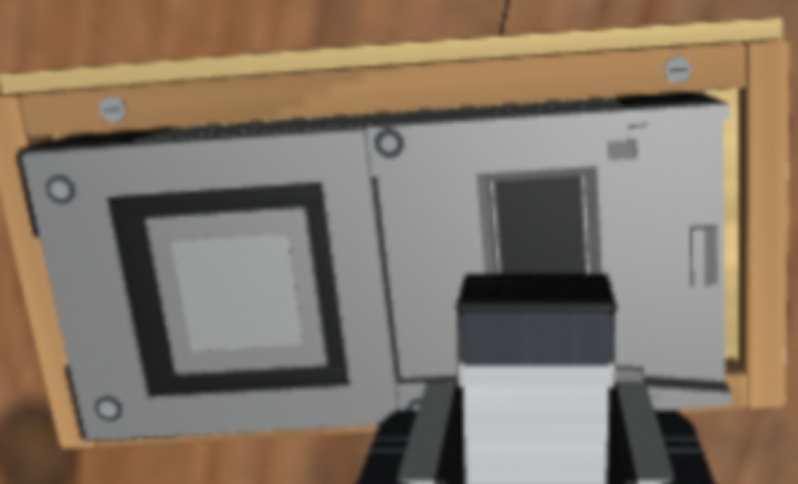

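```bash
cat > fit.py <<'E'
from h import *
from scipy.optimize import least_squares
def fit(p,obs,x0=(0.623,-0.028,0.23)):
    def w(v,q): c,s=np.cos(v[2]),np.sin(v[2]); return [v[0]+c*q[0]-s*q[1],v[1]+s*q[0]+c*q[1],q[2]]
    f=lambda v:np.concatenate([proj(p,w(v,np.array(m)/1000))-px for m,px in obs])
    s=least_squares(f,x0,loss='soft_l1'); return s.x,np.round(s.fun.reshape(-1,2),1)
E
python3 - <<'E'
from fit import *
p=cam('wrist'); st()
g=lambda c,rw:np.array([90+c/2.85,115+rw/2.85])
obs=[((100,-45,50),g(20,150)),((-100,-45,50),g(728,102)),((100,45,50),g(82,438)),((-100,45,50),g(731,400)),((-28.5,-28.75,41),g(478,174)),((-63.5,-28.75,41),g(597,168)),((0,-41,50),g(367,128))]
x,e=fit(p,obs); print(x,e.tolist())
c,s=np.cos(x[2]),np.sin(x[2]); bay=[x[0]-.046*c,x[1]-.046*s]; print('bay',bay)
# battery in hand: lower black end etc: top-face far edge px (crop 458..614,y307), z = tip: bottom at tip-.0095
tip=r.get_state()['eef_pos'][2]
for zz in (tip+.0065,tip+.0085):
  print('bat -y top edge mid',np.array(at(p,g(536,307),zz)), np.array(r.get_state()['orientation']).T@(at(p,g(536,307),zz)-np.array(r.get_state()['eef_pos'])))
go([bay[0],bay[1],.08],x[2])
E
```

```text
t 6.0 p [ 0.5792 -0.0403  0.1496] f [ 0.4 -0.4 -0.1] w 0.0243 q [ 0.2   0.35  0.03 -0.   -1.25  0.03]
[[0.23, -0.973, -0.0], [-0.973, -0.23, 0.0], [-0.0, 0.0, -1.0]] yaw_y -2.9095
[ 0.62106778 -0.02658573  0.29511947] [[-1.3, -0.1], [0.8, -0.0], [0.0, 0.2], [-0.1, 1.0], [-0.5, -1.1], [0.2, -1.6], [0.5, 4.0]]
bay [np.float64(0.5770564813775492), np.float64(-0.03996502010062224)]
bat -y top edge mid [ 0.5850366  -0.06413987  0.15608249] [ 0.02455153 -0.00015821 -0.00650074]
bat -y top edge mid [ 0.58519521 -0.06480438  0.15808249] [ 0.02523465 -0.00015954 -0.00850076]
shift [-0.0008  0.002   0.0696] turn [ 0.0000e+00 -1.0000e-04  3.0786e+00]
shift [-0.0008  0.002   0.0696] turn [ 0.0001  0.     -0.063 ]
```

play_rows:
  increments: [0,-0.001,0.002,0.045,0,0,-0.063,0,-0.001,0.002,0.085,0,0,-0.063,0,-0.001,0.002,0.09,0,0,-0.063,0,-0.001,0.002,0.09,0,0,-0.063,0,-0.001,0.002,0.09,0,0,-0.063]

```text
clock: 6.5
eef_pos: [0.5789, -0.0396, 0.0619]
orientation: [[0.292, -0.956, 0.004], [-0.956, -0.292, -0.0], [0.001, -0.003, -1.0]]
force: [0.1, -0.4, -0.4]
width: 0.0241
finger_force: 59.2
```

Run:
```python
from h import *
p=cam('wrist'); st(); save(p,'w5.png',(180,130,380,280),4); go([.5772,-.0401,.045],.295)
```

```text
t 6.55 p [ 0.579  -0.0395  0.0622] f [-0.  -0.1  0.1] w 0.0244 q [ 0.2   0.42 -0.11  0.   -1.04  0.09]
[[0.292, -0.956, 0.004], [-0.956, -0.292, 0.0], [0.001, -0.004, -1.0]] yaw_y -2.8453
shift [0.0001 0.0019 0.0172] turn [ 2.0000e-03 -6.7000e-03 -3.1403e+00]
shift [0.0001 0.0019 0.0172] turn [-0.0042 -0.0012  0.0013]
```

View pics/w5.png

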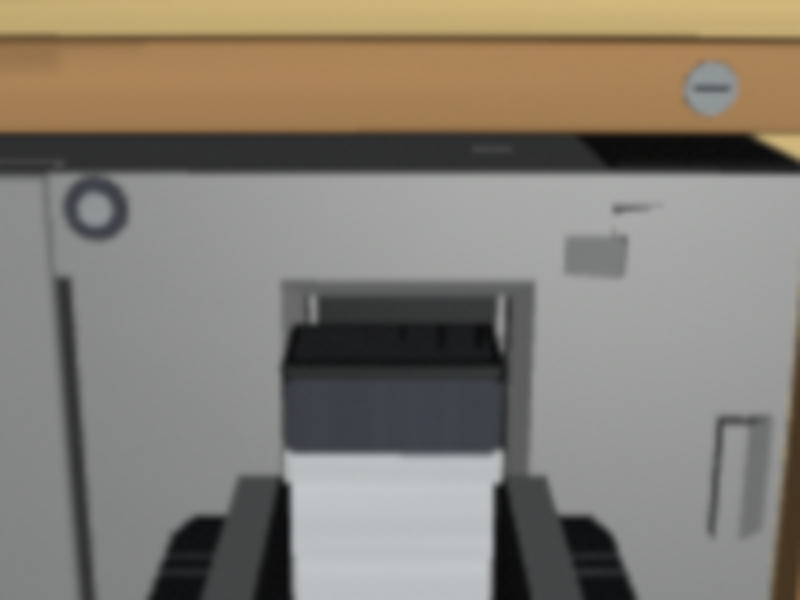

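Run:
```python
from h import *
p=cam('wrist'); s=r.get_state(); R=np.array(s['orientation']); P=np.array(s['eef_pos'])
g=lambda c,rw:(180+c/4,130+rw/4)
for n,c,rw,z in [('mouthL',283,283,.041),('mouthR',533,283,.041),('batL',292,325,P[2]-.011),('batR',500,325,P[2]-.011),('batTopL',285,375,P[2]+.0065),('batTopR',504,375,P[2]+.0065),]:
    print(n,np.round(1000*R.T@(at(p,g(c,rw),z)-P),1))
```

```text
mouthL [ 27.9 -15.4  21.1]
mouthR [27.9 19.1 21. ]
batL [ 24.8 -13.4  11.1]
batR [24.9 13.7 11. ]
batTopL [ 24.  -12.9  -6.4]
batTopR [24.  12.8 -6.5]
```

play_rows:
  increments: [0,-0.001,0.0018,0,0,0,0,0,-0.001,0.0018,0.006,0,0,0,0,-0.001,0.0018,0.01,0,0,0,0,-0.001,0.0018,0.012,0,0,0]

```text
clock: 7.0
eef_pos: [0.5753, -0.039, 0.0473]
orientation: [[0.292, -0.956, 0.0], [-0.956, -0.292, 0.0], [0.0, -0.0, -1.0]]
force: [1.0, -0.9, 0.8]
width: 0.0244
finger_force: 59.3
```

play_rows:
  increments: [0,0,0,0.001,0,0,0,0,0,0,0.002,0,0,0,0,0,0,0.003,0,0,0,0,0,0,0.003,0,0,0]

```text
clock: 7.4
eef_pos: [0.5753, -0.0391, 0.0445]
orientation: [[0.292, -0.957, 0.0], [-0.957, -0.292, 0.0], [0.0, -0.0, -1.0]]
force: [1.3, 0.8, -1.0]
width: 0.0244
finger_force: 59.2
```

play_rows:
  increments: [0,0,0,0.001,0,0,0,0,0,0,0.002,0,0,0,0,0,0,0.002,0,0,0]

```text
clock: 7.7
eef_pos: [0.5753, -0.039, 0.0425]
orientation: [[0.292, -0.956, 0.0], [-0.956, -0.292, 0.0], [0.0, -0.0, -1.0]]
force: [1.5, 0.4, -1.2]
width: 0.0242
finger_force: 59.2
```

play_rows:
  increments: [0.45,0,0,0,0,0,0,0.45,0,0,0,0,0,0,0.45,0,0,0,0,0,0,0.45,0,0,0,0,0,0]

```text
clock: 8.1
eef_pos: [0.5749, -0.0392, 0.0426]
orientation: [[0.292, -0.957, -0.0], [-0.957, -0.292, -0.0], [-0.0, 0.0, -1.0]]
force: [-0.2, -1.1, -0.1]
width: 0.0386
finger_force: 0.0
```

play_rows:
  increments: [0.45,0,0,-0.04,0,0,0,0.45,0,0,-0.08,0,0,0,0.45,0,0,-0.09,0,0,0,0.45,0,0,-0.09,0,0,0]

```text
clock: 8.5
eef_pos: [0.5764, -0.0389, 0.1349]
orientation: [[0.292, -0.956, 0.005], [-0.956, -0.292, 0.001], [0.001, -0.005, -1.0]]
force: [-0.1, 0.5, -0.6]
width: 0.0385
finger_force: 0.0
```

Run:
```python
from h import *
p=cam('wrist'); st(); save(p,'w6.png',(90,100,430,340),2.35)
for n,z in dict(battery=.028,studs=.037,bay=.028,mouth=.041,ledge=.0444,end_wall=.041).items():
    print(n,[(np.round(d['pixel']).tolist(),round(d['confidence'],2),np.round(at(p,d['pixel'],z)[:2],4).tolist()) for d in tip_of(p,n)[:3]])
```

```text
t 8.55 p [ 0.5752 -0.0389  0.1329] f [-1.1 -0.2 -0.2] w 0.0386 q [ 0.2   0.35 -0.01 -0.   -1.21  0.09]
[[0.292, -0.957, 0.001], [-0.957, -0.292, 0.001], [-0.0, -0.001, -1.0]] yaw_y -2.8458
battery [([280.0, 207.0], 0.83, [0.5752, -0.0392])]
studs [([280.0, 236.0], 0.78, [0.5691, -0.0177])]
bay []
mouth [([346.0, 210.0], 0.9, [0.5248, -0.0557])]
ledge [([335.0, 212.0], 0.72, [0.5338, -0.0521])]
end_wall [([221.0, 207.0], 0.8, [0.6214, -0.0286])]
```

View pics/w6.png

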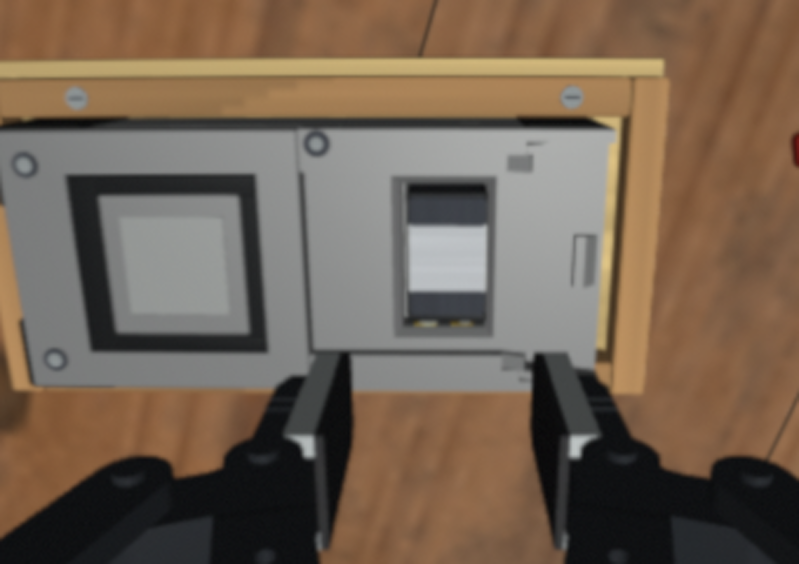

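Run:
```python
from fit import *
p=cam('wrist'); st()
g=lambda c,rw:np.array([90+c/2.35,100+rw/2.35])
obs=[((-100,-45,50),g(613,128)),((-100,45,50),g(598,391)),((100,45,50),g(33,385)),((-28.5,-28.75,41),g(391,178)),((-63.5,-28.75,41),g(497,178)),((-28.5,28.75,41),g(398,337)),((-63.5,28.75,41),g(493,337))]
x,e=fit(p,obs,(.62,-.027,.295)); print(x,e.tolist())
c,s=np.cos(x[2]),np.sin(x[2])
# battery top corners
for q in [(407,193),(487,193),(407,318),(487,318)]:
    w=at(p,g(*q),.0455)[:2]-x[:2]; print(np.round(1000*np.array([c*w[0]+s*w[1],-s*w[0]+c*w[1]]),1))
```

```text
t 8.9 p [ 0.5747 -0.0392  0.1317] f [-0.6  0.3  0.1] w 0.0384 q [ 0.2   0.36 -0.01 -0.   -1.21  0.09]
[[0.292, -0.957, -0.002], [-0.957, -0.292, -0.0], [-0.0, 0.002, -1.0]] yaw_y -2.8457
[ 0.61850335 -0.02775991  0.29237783] [[2.7, -0.1], [1.0, 0.7], [-4.3, 1.8], [-0.4, -1.7], [0.3, -1.5], [-2.2, 0.5], [0.2, 0.6]]
[-34.2 -23.4]
[-59.9 -23.5]
[-33.7  19.5]
[-60.8  19.4]
```

play_rows:
  increments: [0,0,0,0.03,0,0,0,0,0,0,0.06,0,0,0,0,0,0,0.075,0,0,0,0,0,0,0.08,0,0,0,0,0,0,0.082,0,0,0]

```text
clock: 9.4
eef_pos: [0.575, -0.0392, 0.0502]
orientation: [[0.292, -0.956, -0.001], [-0.956, -0.292, -0.0], [0.0, 0.001, -1.0]]
force: [-0.1, -0.9, 0.0]
width: -0.0002
finger_force: 0.0
```

play_rows:
  increments: [0,0,0,0.001,0,0,0,0,0,0,0.002,0,0,0,0,0,0,0.003,0,0,0]

```text
clock: 9.7
eef_pos: [0.5757, -0.039, 0.0484]
orientation: [[0.292, -0.956, 0.002], [-0.956, -0.292, 0.0], [0.0, -0.002, -1.0]]
force: [0.3, 0.4, 0.7]
width: 0.0001
finger_force: 0.0
```

play_rows:
  increments: [0,0,0,0.001,0,0,0,0,0,0,0.002,0,0,0,0,0,0,0.003,0,0,0]

```text
clock: 10.0
eef_pos: [0.5754, -0.0391, 0.0456]
orientation: [[0.292, -0.956, 0.001], [-0.956, -0.292, -0.0], [0.0, -0.001, -1.0]]
force: [-3.6, 2.4, 11.9]
width: 0.0001
finger_force: 5.3
```

play_rows:
  increments: [0,0,0,-0.05,0,0,0,0,0,0,-0.1,0,0,0,0,0,0,-0.11,0,0,0]

```text
clock: 10.3
eef_pos: [0.5785, -0.0393, 0.1615]
orientation: [[0.292, -0.956, 0.012], [-0.956, -0.292, -0.0], [0.004, -0.011, -1.0]]
force: [1.2, -0.3, 0.5]
width: -0.0006
finger_force: 0.0
```

Run:
```python
from h import *
st(); go([.493,.31,.15],np.radians(19))
```

```text
t 10.3 p [ 0.5785 -0.0393  0.1615] f [ 1.2 -0.3  0.5] w -0.0006 q [ 0.2   0.33  0.04  0.   -1.26  0.09]
[[0.292, -0.956, 0.012], [-0.956, -0.292, -0.0], [0.004, -0.011, -1.0]] yaw_y -2.8447
shift [-0.3591 -0.0203  0.0104] turn [-0.006   0.017   3.1068]
shift [-0.3591 -0.0203  0.0104] turn [-0.0109 -0.0039 -0.0348]
```

play_rows:
  increments: [0.8,-0.18,-0.012,0,0,0,-0.035,0.8,-0.18,-0.012,0,0,0,-0.035,0.8,-0.358,-0.024,0,0,0,-0.035,0.8,-0.358,-0.024,0,0,0,-0.035,0.8,-0.358,-0.024,0,0,0,-0.035]

```text
clock: 10.8
eef_pos: [0.5176, 0.2062, 0.1548]
orientation: [[0.325, -0.946, 0.001], [-0.946, -0.325, 0.0], [-0.0, -0.001, -1.0]]
force: [1.5, -0.5, -0.4]
width: 0.0679
finger_force: 0.0
```

play_rows:
  increments: [0.8,-0.115,-0.008,0,0,0,0,0.8,-0.115,-0.008,0,0,0,0,0.8,-0.115,-0.008,0,0,0,0,0.8,-0.115,-0.008,0,0,0,0]

```text
clock: 11.2
eef_pos: [0.4877, 0.3179, 0.1541]
orientation: [[0.328, -0.945, -0.0], [-0.945, -0.328, -0.0], [-0.0, 0.0, -1.0]]
force: [-0.2, -1.4, -0.2]
width: 0.0681
finger_force: 0.0
```

Run:
```python
from h import *
p=cam('wrist'); st(); save(p,'w7.png',(120,80,440,320),2.5)
for n,z in dict(cover=0,cover_grip=.024,cover_front=0).items():
    print(n,[(np.round(d['pixel']).tolist(),round(d['confidence'],2),np.round(at(p,d['pixel'],z)[:2],4).tolist()) for d in tip_of(p,n)[:3]])
```

```text
t 11.25 p [0.4881 0.3164 0.1543] f [-1.2 -1.3  0.1] w 0.0684 q [ 0.84  0.35  0.04  0.   -1.26 -0.51]
[[0.327, -0.945, -0.0], [-0.945, -0.327, -0.0], [0.0, 0.0, -1.0]] yaw_y -2.8088
cover [([322.0, 21.0], 0.66, [0.5024, 0.1604]), ([104.0, 73.0], 0.59, [0.6746, 0.263]), ([363.0, 228.0], 0.53, [0.3939, 0.3233])]
cover_grip [([266.0, 184.0], 0.69, [0.503, 0.3079]), ([340.0, 13.0], 0.6, [0.4914, 0.1574])]
cover_front [([375.0, 21.0], 0.86, [0.459, 0.1442])]
```

View pics/w7.png

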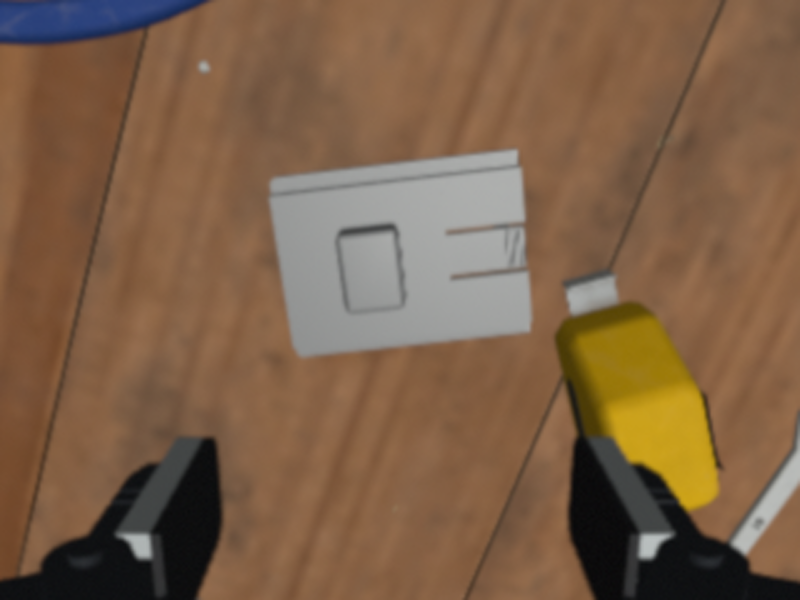

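Run:
```python
from h import *
p=cam('wrist'); st()
g=lambda c,rw:(120+c/2.5,80+rw/2.5)
P=[at(p,g(*q),.024)[:2] for q in [(340,236),(397,229),(404,303),(347,312)]]
print(np.round(P,4).tolist(), [round(1000*np.linalg.norm(P[i]-P[(i+1)%4]),1) for i in range(4)])
m=np.mean(P,0); d1=P[0]-P[1]; d2=P[3]-P[2]; print('grip',m,[np.degrees(np.arctan2(*d[::-1])) for d in (d1,d2)])
Q=[at(p,g(*q),.009)[:2] for q in [(271,195),(521,166),(530,332),(300,356)]]
f=(Q[0]+Q[3])/2; b=(Q[1]+Q[2])/2; a=np.degrees(np.arctan2(*(f-b)[::-1])); print('plate',f,b,np.linalg.norm(f-b),a,(f+b)/2, 'side ang',[np.degrees(np.arctan2(*(u)[::-1])) for u in (Q[0]-Q[1],Q[3]-Q[2],Q[0]-Q[3],Q[1]-Q[2])])
o=(f+b)/2; u=(f-b)/np.linalg.norm(f-b); print('grip from plate',o+.012*u)
go([m[0],m[1],.011],np.radians(a))
```

```text
t 11.45 p [0.489  0.3145 0.1547] f [0.2 0.3 0.2] w 0.0685 q [ 0.84  0.35  0.04  0.   -1.27 -0.51]
[[0.323, -0.946, 0.0], [-0.946, -0.323, -0.0], [0.0, -0.0, -1.0]] yaw_y -2.8122
[[0.5153, 0.2989], [0.4967, 0.2899], [0.4854, 0.3149], [0.5042, 0.325]] [np.float64(20.6), np.float64(27.5), np.float64(21.3), np.float64(28.4)]
grip [0.5003989  0.30716065] [np.float64(25.910192580461008), np.float64(28.158743670300534)]
plate [0.5301698  0.32385675] [0.44675666 0.28444121] 0.09225690069999669 25.29232299217451 [0.48846323 0.30414898] side ang [np.float64(25.44009685792736), np.float64(25.140731149739413), np.float64(-63.305132373469874), np.float64(-65.40774259465483)]
grip from plate [0.49931291 0.30927582]
shift [ 0.0106 -0.0084  0.1437] turn [-2.0000e-04  1.0000e-04  3.0296e+00]
shift [ 0.0106 -0.0084  0.1437] turn [-1.00e-04 -1.00e-04 -1.12e-01]
```

play_rows:
  increments: [0.55,0.01,-0.008,0.05,0,0,-0.112,0.55,0.01,-0.008,0.09,0,0,-0.112,0.55,0.01,-0.008,0.12,0,0,-0.112,0.55,0.01,-0.008,0.138,0,0,-0.112,0.55,0.01,-0.008,0.142,0,0,-0.112]

```text
clock: 11.95
eef_pos: [0.4984, 0.3065, 0.0102]
orientation: [[0.427, -0.904, -0.004], [-0.904, -0.427, -0.003], [0.001, 0.005, -1.0]]
force: [-1.0, -0.4, 0.2]
width: 0.0467
finger_force: 0.0
```

play_rows:
  increments: [0.55,0,0,0,0,0,0,0,0,0,0,0,0,0,0,0,0,0,0,0,0,0,0,0,0,0,0,0,0,0,0,0,0,0,0]

```text
clock: 12.45
eef_pos: [0.5003, 0.3096, 0.0145]
orientation: [[0.429, -0.903, 0.003], [-0.903, -0.429, 0.002], [-0.0, -0.003, -1.0]]
force: [-0.3, -1.0, 6.4]
width: 0.0196
finger_force: 61.0
```

Run:
```python
from h import *
p=cam('wrist'); st(); save(p,'w8.png')
```

```text
t 12.5 p [0.5004 0.3096 0.0145] f [-0.3 -0.6  6.1] w 0.0202 q [ 0.82  0.48 -0.14  0.   -0.95 -0.38]
[[0.429, -0.903, 0.003], [-0.903, -0.429, 0.002], [-0.0, -0.003, -1.0]] yaw_y -2.698
```

play_rows:
  increments: [0,0,0,-0.04,0,0,0,0,0,0,-0.08,0,0,0,0,0,0,-0.11,0,0,0,0,0,0,-0.11,0,0,0]

```text
clock: 12.9
eef_pos: [0.5017, 0.3107, 0.1283]
orientation: [[0.429, -0.903, 0.008], [-0.903, -0.429, 0.006], [-0.002, -0.01, -1.0]]
force: [-0.8, 0.9, -0.6]
width: 0.0202
finger_force: 60.2
```

Run:
```python
from h import *
p=cam('wrist'); st(); save(p,'w9.png')
go([.5015,-.0625,.12],.294)
```

```text
t 12.95 p [0.5003 0.31   0.1254] f [-0.8 -0.1 -1.7] w 0.0199 q [ 0.82  0.38  0.01  0.   -1.2  -0.38]
[[0.429, -0.903, 0.004], [-0.903, -0.429, 0.004], [-0.002, -0.005, -1.0]] yaw_y -2.6984
shift [0.337  0.1587 0.0038] turn [-0.0037 -0.0077 -2.9924]
shift [0.337  0.1587 0.0038] turn [-0.0052  0.0024  0.1492]
```

play_rows:
  increments: [0,0.168,0.079,0,0,0,0.15,0,0.168,0.079,0,0,0,0.15,0,0.168,0.079,0,0,0,0.15,0,0.168,0.079,0,0,0,0.15,0,0.168,0.079,0,0,0,0.15]

```text
clock: 13.45
eef_pos: [0.4985, 0.1193, 0.1216]
orientation: [[0.285, -0.959, -0.003], [-0.959, -0.285, -0.001], [0.0, 0.003, -1.0]]
force: [-0.2, 0.3, -1.0]
width: 0.0201
finger_force: 60.1
```

Run:
```python
from h import *
st(); go([.5015,-.0625,.12],.294)
```

```text
t 13.45 p [0.4985 0.1193 0.1216] f [-0.2  0.3 -1. ] w 0.0201 q [ 0.54  0.25 -0.19 -0.   -1.14 -0.25]
[[0.285, -0.959, -0.003], [-0.959, -0.285, -0.001], [0.0, 0.003, -1.0]] yaw_y -2.8527
shift [0.1752 0.0489 0.0018] turn [-6.0000e-04 -4.6000e-03  3.1365e+00]
shift [0.1752 0.0489 0.0018] turn [ 0.003  -0.0004 -0.0051]
```

play_rows:
  increments: [0,0.174,0.05,0,0,0,0,0,0.174,0.05,0,0,0,0,0,0.174,0.05,0,0,0,0,0,0.174,0.05,0,0,0,0,0,0.174,0.05,0,0,0,0]

```text
clock: 13.95
eef_pos: [0.5014, -0.0605, 0.1215]
orientation: [[0.285, -0.959, -0.002], [-0.959, -0.285, -0.0], [-0.0, 0.002, -1.0]]
force: [0.3, 0.8, -0.5]
width: 0.0197
finger_force: 60.1
```

Run:
```python
from h import *
p=cam('wrist'); p=cam('wrist');st(); save(p,'w10.png',(60,110,420,380),2.2)
```

```text
t 14.05 p [ 0.5018 -0.0579  0.1217] f [-0.5  0.9 -0.9] w 0.02 q [ 0.2   0.23 -0.21 -0.   -1.13  0.1 ]
[[0.287, -0.958, -0.002], [-0.958, -0.287, 0.0], [-0.001, 0.001, -1.0]] yaw_y -2.8502
```

View pics/w10.png

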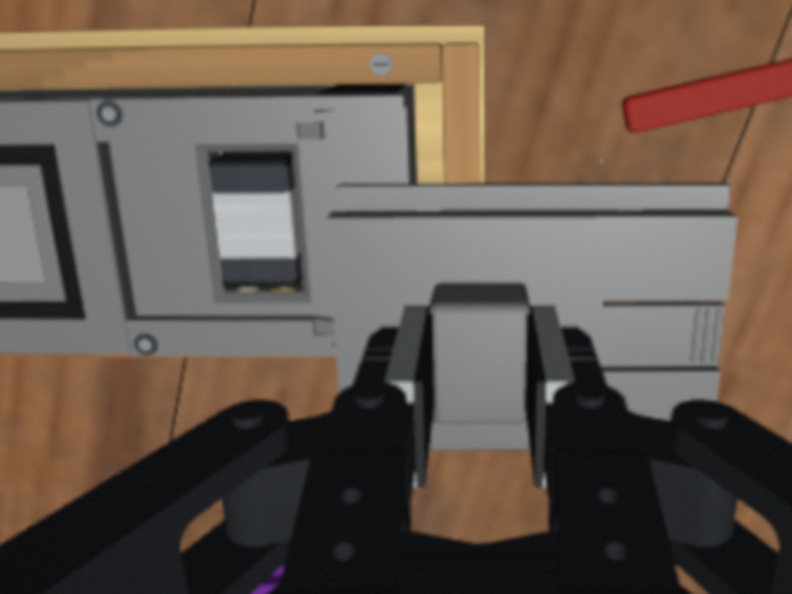

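Run:
```python
from fit import *
p=cam('wrist'); s=r.get_state(); st()
g=lambda c,rw:np.array([60+c/2.2,110+rw/2.2])
obs=[((-100,-45,50),g(408,95)),((-28.5,-28.75,41),g(197,146)),((-63.5,-28.75,41),g(296,146)),((-28.5,28.75,41),g(216,302)),((-63.5,28.75,41),g(311,302))]
x,e=fit(p,obs,(.62,-.027,.295)); print('meter',x,e.tolist())
R=np.array(s['orientation']);P=np.array(s['eef_pos'])
for n,c,rw,z in [('footF',338,184,-.0115),('footR',728,184,-.0115),('plF',332,214,-.0055),('plR',735,214,-.0055),('gr1',432,305,.0095),('gr2',527,305,.0095),('gr3',432,422,.0095),('gr4',527,422,.0095)]:
    print(n,np.round(1000*R.T@(at(p,g(c,rw),P[2]+z)-P),1))
x=[.6197,-.0266,.294]
c,q=np.cos(.294),np.sin(.294)
print('from tool: TCP in meter frame', np.round(1000*np.array([c*(P[0]-x[0])+q*(P[1]-x[1]),-q*(P[0]-x[0])+c*(P[1]-x[1])]),1))
```

```text
t 14.1 p [ 0.502  -0.0573  0.1219] f [-0.7  0.2 -1.4] w 0.02 q [ 0.2   0.23 -0.21 -0.   -1.13  0.1 ]
[[0.289, -0.957, -0.001], [-0.957, -0.289, 0.0], [-0.001, 0.001, -1.0]] yaw_y -2.8489
meter [ 0.62089831 -0.02471107  0.29535282] [[-1.7, 0.8], [-0.3, -0.7], [1.7, -1.0], [-0.1, 0.4], [0.6, 0.3]]
footF [ 34.8 -32.9  11.4]
footR [34.7 58.6 11.5]
plF [ 29.2 -33.5   5.4]
plR [29.  58.7  5.5]
gr1 [ 13.3 -10.   -9.5]
gr2 [13.3 10.2 -9.5]
gr3 [-15.4 -10.6  -9.5]
gr4 [-15.4  10.8  -9.5]
from tool: TCP in meter frame [-121.5    4.7]
```

play_rows:
  increments: [0,0.005,0,0.03,0,0,0,0,0.005,0,0.05,0,0,0,0,0.005,0,0.058,0,0,0,0,0.005,0,0.058,0,0,0]

```text
clock: 14.5
eef_pos: [0.5031, -0.0617, 0.0636]
orientation: [[0.29, -0.957, -0.003], [-0.957, -0.29, -0.0], [-0.0, 0.003, -1.0]]
force: [0.3, 0.1, -0.2]
width: 0.0202
finger_force: 60.1
```

Run:
```python
from h import *
for i in range(3): p=cam('wrist')
st(); save(p,'w11.png')
P=r.get_state()['eef_pos']
for x in ([.6197,-.0266,.294],[.6209,-.0252,.2954]):
  c,q=np.cos(x[2]),np.sin(x[2])
  print(np.round(1000*np.array([c*(P[0]-x[0])+q*(P[1]-x[1]),-q*(P[0]-x[0])+c*(P[1]-x[1])]),1))
```

```text
t 14.65 p [ 0.5048 -0.0621  0.0657] f [ 0.2  0.1 -1.2] w 0.0199 q [ 0.19  0.29 -0.29  0.   -0.99  0.11]
[[0.29, -0.957, 0.002], [-0.957, -0.29, -0.0], [0.001, -0.002, -1.0]] yaw_y -2.8475
[-120.3   -0.6]
[-121.8   -1.5]
```

play_rows:
  increments: [0,0,0,0.003,0,0,0,0,0,0,0.006,0,0,0,0,0,0,0.007,0,0,0,0,0,0,0.007,0,0,0]

```text
clock: 15.05
eef_pos: [0.5037, -0.0627, 0.0575]
orientation: [[0.289, -0.957, -0.0], [-0.957, -0.289, -0.0], [-0.0, 0.0, -1.0]]
force: [0.7, 0.9, -0.1]
width: 0.02
finger_force: 60.1
```

play_rows:
  increments: [0,0,0,0.001,0,0,0,0,0,0,0.002,0,0,0,0,0,0,0.002,0,0,0]

```text
clock: 15.35
eef_pos: [0.5038, -0.0626, 0.0556]
orientation: [[0.289, -0.957, 0.0], [-0.957, -0.289, -0.0], [0.0, -0.0, -1.0]]
force: [0.8, -0.1, -0.5]
width: 0.0199
finger_force: 60.1
```

Nearly at the deck; feel for it.

play_rows:
  increments: [0,0,0,0.0005,0,0,0,0,0,0,0.001,0,0,0,0,0,0,0.001,0,0,0]

```text
clock: 15.65
eef_pos: [0.5042, -0.0627, 0.0554]
orientation: [[0.289, -0.957, 0.001], [-0.957, -0.289, -0.0], [0.001, -0.001, -1.0]]
force: [-2.3, -0.6, 5.7]
width: 0.0199
finger_force: 60.8
```

Run:
```python
from h import *
for i in range(2): p=cam('wrist')
st(); save(p,'w12.png')
for n,z in dict(cover_front=.041,cover_grip=.065,bay=.028,end_wall=.041,battery=.028,ledge=.0444,mouth=.041).items():
    print(n,[(np.round(d['pixel']).tolist(),round(d['confidence'],2),np.round(at(p,d['pixel'],z)[:2],4).tolist()) for d in tip_of(p,n)[:2]])
```

```text
t 15.75 p [ 0.5042 -0.0627  0.0553] f [-2.4  0.1  5.1] w 0.02 q [ 0.19  0.3  -0.31  0.   -0.96  0.11]
[[0.289, -0.957, 0.001], [-0.957, -0.289, -0.0], [0.001, -0.001, -1.0]] yaw_y -2.8482
cover_front [([214.0, 253.0], 0.9, [0.5382, -0.0519]), ([100.0, 230.0], 0.38, [0.6024, -0.0466])]
cover_grip [([277.0, 277.0], 0.79, [0.5043, -0.0606])]
bay []
end_wall [([219.0, 257.0], 0.63, [0.5353, -0.0502]), ([60.0, 254.0], 0.61, [0.6233, -0.0251])]
battery [([152.0, 244.0], 0.93, [0.5767, -0.0399]), ([152.0, 287.0], 0.34, [0.572, -0.0109])]
ledge [([217.0, 254.0], 0.72, [0.5365, -0.0537])]
mouth [([60.0, 254.0], 0.72, [0.6232, -0.0246]), ([151.0, 288.0], 0.36, [0.5685, -0.0191])]
```

play_rows:
  increments: [0,0,-0.001,-0.0005,0,0,0,0,0,-0.0025,-0.0005,0,0,0,0,0,-0.004,-0.0005,0,0,0,0,0,-0.0055,-0.0005,0,0,0,0,0,-0.006,-0.0005,0,0,0]

```text
clock: 16.6
eef_pos: [0.5099, -0.0609, 0.0554]
orientation: [[0.289, -0.957, 0.0], [-0.957, -0.289, -0.0], [0.0, -0.0, -1.0]]
force: [-1.6, -0.4, 6.3]
width: 0.02
finger_force: 60.9
```

play_rows:
  increments: [0,0,-0.0015,-0.0005,0,0,0,0,0,-0.003,-0.0005,0,0,0,0,0,-0.0045,-0.0005,0,0,0,0,0,-0.006,-0.0005,0,0,0,0,0,-0.006,-0.0005,0,0,0]

```text
clock: 17.1
eef_pos: [0.5156, -0.059, 0.0555]
orientation: [[0.289, -0.957, 0.0], [-0.957, -0.289, 0.0], [-0.0, -0.0, -1.0]]
force: [0.3, 0.2, 1.0]
width: 0.0201
finger_force: 60.4
```

play_rows:
  increments: [0,0,-0.0015,0,0,0,0,0,0,-0.003,0,0,0,0,0,0,-0.0045,0,0,0,0,0,0,-0.006,0,0,0,0,0,0,-0.006,0,0,0,0]

```text
clock: 17.6
eef_pos: [0.5212, -0.0576, 0.0555]
orientation: [[0.289, -0.957, 0.0], [-0.957, -0.289, -0.0], [0.0, 0.0, -1.0]]
force: [0.1, -3.4, 0.7]
width: 0.0201
finger_force: 60.3
```

play_rows:
  increments: [0,0.0006,-0.0015,0,0,0,0,0,0.0008,-0.003,0,0,0,0,0,0.0008,-0.0045,0,0,0,0,0,0.0008,-0.006,0,0,0,0,0,0.0008,-0.006,0,0,0,0]

```text
clock: 18.1
eef_pos: [0.5273, -0.0562, 0.0555]
orientation: [[0.289, -0.957, 0.0], [-0.957, -0.289, 0.0], [-0.0, -0.0, -1.0]]
force: [1.8, 0.5, 0.1]
width: 0.0204
finger_force: 60.2
```

play_rows:
  increments: [0,0,-0.002,0,0,0,0,0,0,-0.004,0,0,0,0,0,0,-0.006,0,0,0,0,0,0,-0.008,0,0,0,0,0,0,-0.008,0,0,0,0]

```text
clock: 18.6
eef_pos: [0.535, -0.054, 0.0555]
orientation: [[0.289, -0.957, 0.0], [-0.957, -0.289, 0.0], [-0.0, -0.0, -1.0]]
force: [-0.0, 1.3, -0.2]
width: 0.0201
finger_force: 60.2
```

play_rows:
  increments: [0,0,-0.0025,0,0,0,0,0,0,-0.005,0,0,0,0,0,0,-0.0075,0,0,0,0,0,0,-0.01,0,0,0,0,0,0,-0.01,0,0,0,0]

```text
clock: 19.1
eef_pos: [0.5446, -0.0511, 0.0556]
orientation: [[0.289, -0.957, 0.0], [-0.957, -0.289, -0.0], [0.0, -0.0, -1.0]]
force: [-0.5, 0.2, -0.7]
width: 0.0201
finger_force: 60.2
```

Run:
```python
from h import *
for i in range(2): p=cam('wrist')
st(); save(p,'w13.png')
for n,z in dict(cover_front=.041,cover_grip=.065,meter=0,end_wall=.041,mouth=.041).items():
    print(n,[(np.round(d['pixel']).tolist(),round(d['confidence'],2),np.round(at(p,d['pixel'],z)[:2],4).tolist()) for d in tip_of(p,n)[:2]])
```

```text
t 19.2 p [ 0.5443 -0.0512  0.0556] f [ 0.  -0.4 -0.3] w 0.02 q [ 0.19  0.37 -0.2  -0.   -1.    0.1 ]
[[0.289, -0.957, 0.0], [-0.957, -0.289, 0.0], [-0.0, -0.0, -1.0]] yaw_y -2.8485
cover_front [([216.0, 257.0], 0.78, [0.5769, -0.0382])]
cover_grip [([278.0, 277.0], 0.93, [0.5441, -0.049])]
meter [([159.0, 230.0], 0.9, [0.6224, -0.0257])]
end_wall [([133.0, 255.0], 0.58, [0.6223, -0.0257]), ([224.0, 245.0], 0.25, [0.5745, -0.0466])]
mouth []
```

play_rows:
  increments: [0,0,-0.0025,0,0,0,0,0,0,-0.005,0,0,0,0,0,0,-0.0075,0,0,0,0,0,0,-0.01,0,0,0,0,0,0,-0.01,0,0,0,0]

```text
clock: 19.95
eef_pos: [0.5542, -0.0482, 0.0556]
orientation: [[0.289, -0.957, 0.0], [-0.957, -0.289, -0.0], [0.0, -0.0, -1.0]]
force: [-0.2, 0.4, -1.1]
width: 0.0201
finger_force: 60.2
```

play_rows:
  increments: [0,0,-0.0025,0,0,0,0,0,0,-0.005,0,0,0,0,0,0,-0.0075,0,0,0,0,0,0,-0.01,0,0,0,0,0,0,-0.01,0,0,0,0]

```text
clock: 20.45
eef_pos: [0.5637, -0.0454, 0.0556]
orientation: [[0.289, -0.957, 0.0], [-0.957, -0.289, -0.0], [0.0, -0.0, -1.0]]
force: [-0.2, -0.3, 0.1]
width: 0.02
finger_force: 60.2
```

play_rows:
  increments: [0,0,-0.002,0,0,0,0,0,0,-0.004,0,0,0,0,0,0,-0.006,0,0,0,0,0,0,-0.008,0,0,0,0,0,0,-0.008,0,0,0,0]

```text
clock: 20.95
eef_pos: [0.5713, -0.043, 0.0556]
orientation: [[0.289, -0.957, 0.0], [-0.957, -0.289, -0.0], [0.0, -0.0, -1.0]]
force: [0.4, -0.7, 0.3]
width: 0.0201
finger_force: 60.2
```

play_rows:
  increments: [0,0,-0.001,0,0,0,0,0,0,-0.002,0,0,0,0,0,0,-0.003,0,0,0,0,0,0,-0.004,0,0,0,0,0,0,-0.004,0,0,0,0]

```text
clock: 21.45
eef_pos: [0.575, -0.042, 0.0556]
orientation: [[0.289, -0.957, 0.0], [-0.957, -0.289, -0.0], [0.0, -0.0, -1.0]]
force: [0.5, 0.1, -0.4]
width: 0.0199
finger_force: 60.1
```

play_rows:
  increments: [0,0,-0.001,0,0,0,0,0,0,-0.002,0,0,0,0,0,0,-0.003,0,0,0,0,0,0,-0.004,0,0,0,0,0,0,-0.004,0,0,0,0]

```text
clock: 21.95
eef_pos: [0.5785, -0.041, 0.0557]
orientation: [[0.289, -0.957, -0.0], [-0.957, -0.289, -0.0], [0.0, 0.0, -1.0]]
force: [-2.7, -0.5, 2.5]
width: 0.02
finger_force: 60.5
```

play_rows:
  increments: [0,0,-0.001,0,0,0,0,0,0,-0.002,0,0,0,0,0,0,-0.003,0,0,0,0,0,0,-0.003,0,0,0,0]

```text
clock: 22.35
eef_pos: [0.5818, -0.0399, 0.0557]
orientation: [[0.289, -0.957, 0.0], [-0.957, -0.289, -0.0], [0.0, -0.0, -1.0]]
force: [-1.9, -1.5, 2.4]
width: 0.0201
finger_force: 60.5
```

play_rows:
  increments: [0,0,-0.001,0,0,0,0,0,0,-0.002,0,0,0,0,0,0,-0.003,0,0,0,0,0,0,-0.003,0,0,0,0]

```text
clock: 22.75
eef_pos: [0.5847, -0.039, 0.0557]
orientation: [[0.289, -0.957, 0.0], [-0.957, -0.289, 0.0], [0.0, -0.0, -1.0]]
force: [-2.4, -1.2, 1.5]
width: 0.0203
finger_force: 60.5
```

play_rows:
  increments: [0,0,-0.001,0,0,0,0,0,0,-0.002,0,0,0,0,0,0,-0.003,0,0,0,0,0,0,-0.003,0,0,0,0]

```text
clock: 23.15
eef_pos: [0.5867, -0.0385, 0.0557]
orientation: [[0.289, -0.957, -0.001], [-0.957, -0.289, -0.001], [0.0, 0.001, -1.0]]
force: [-4.2, -1.1, 5.1]
width: 0.0197
finger_force: 60.9
```

Run:
```python
from h import *
for i in range(2): p=cam('wrist')
st(); save(p,'w14.png')
for n,z in dict(cover_front=.041,cover_grip=.065,meter=0,end_wall=.041,mouth=.041).items():
    print(n,[(np.round(d['pixel']).tolist(),round(d['confidence'],2),np.round(at(p,d['pixel'],z)[:2],4).tolist()) for d in tip_of(p,n)[:2]])
```

```text
t 23.25 p [ 0.5867 -0.0385  0.0557] f [-4.7 -1.   4.4] w 0.0202 q [ 0.2   0.44 -0.09  0.   -1.04  0.09]
[[0.289, -0.957, -0.001], [-0.957, -0.289, -0.0], [0.0, 0.001, -1.0]] yaw_y -2.8485
cover_front [([214.0, 257.0], 0.63, [0.6201, -0.0254])]
cover_grip [([357.0, 257.0], 0.7, [0.5532, -0.057]), ([215.0, 256.0], 0.24, [0.6179, -0.0381])]
meter [([209.0, 231.0], 0.76, [0.6312, -0.0224])]
end_wall [([194.0, 257.0], 0.87, [0.6313, -0.0219]), ([279.0, 277.0], 0.65, [0.5817, -0.0239])]
mouth []
```

play_rows:
  increments: [0,0,-0.001,0,0,0,0,0,0,-0.002,0,0,0,0,0,0,-0.003,0,0,0,0,0,0,-0.003,0,0,0,0]

```text
clock: 23.9
eef_pos: [0.589, -0.038, 0.056]
orientation: [[0.289, -0.957, -0.002], [-0.957, -0.289, -0.001], [0.0, 0.003, -1.0]]
force: [-5.3, -2.0, 7.6]
width: 0.0201
finger_force: 61.1
```

play_rows:
  increments: [0,0,-0.001,0,0,0,0,0,0,-0.002,0,0,0,0,0,0,-0.002,0,0,0,0]

```text
clock: 24.2
eef_pos: [0.5932, -0.0368, 0.0566]
orientation: [[0.289, -0.957, 0.002], [-0.957, -0.289, -0.0], [0.001, -0.002, -1.0]]
force: [-2.3, -0.9, 5.3]
width: 0.02
finger_force: 60.9
```

play_rows:
  increments: [0,0,-0.001,0,0,0,0,0,0,-0.002,0,0,0,0,0,0,-0.002,0,0,0,0]

```text
clock: 24.5
eef_pos: [0.5953, -0.036, 0.0565]
orientation: [[0.289, -0.957, 0.003], [-0.957, -0.289, -0.0], [0.001, -0.003, -1.0]]
force: [-1.1, -0.2, 5.5]
width: 0.0199
finger_force: 60.8
```

play_rows:
  increments: [0,0,-0.001,0,0,0,0,0,0,-0.002,0,0,0,0,0,0,-0.002,0,0,0,0]

```text
clock: 24.8
eef_pos: [0.5967, -0.0352, 0.0555]
orientation: [[0.289, -0.957, 0.001], [-0.957, -0.289, 0.001], [-0.0, -0.002, -1.0]]
force: [0.5, 0.3, 0.9]
width: 0.0204
finger_force: 60.3
```

Run:
```python
from h import *
for i in range(2): p=cam('wrist')
st(); save(p,'w15.png')
for n,z in dict(cover_front=.041,meter=0,end_wall=.041).items():
    print(n,[(np.round(d['pixel']).tolist(),round(d['confidence'],2),np.round(at(p,d['pixel'],z)[:2],4).tolist()) for d in tip_of(p,n)[:2]])
```

```text
t 24.9 p [ 0.5964 -0.0353  0.0555] f [-0.3  0.   0.3] w 0.0197 q [ 0.2   0.45 -0.06 -0.   -1.05  0.09]
[[0.289, -0.957, 0.001], [-0.957, -0.289, 0.0], [-0.0, -0.001, -1.0]] yaw_y -2.8485
cover_front [([216.0, 257.0], 0.65, [0.6291, -0.0221])]
meter []
end_wall [([209.0, 255.0], 0.9, [0.633, -0.0222])]
```

play_rows:
  increments: [0,0,-0.001,0,0,0,0,0,0,-0.002,0,0,0,0,0,0,-0.002,0,0,0,0]

```text
clock: 25.35
eef_pos: [0.5975, -0.0351, 0.0555]
orientation: [[0.289, -0.957, -0.001], [-0.957, -0.289, -0.0], [-0.0, 0.001, -1.0]]
force: [-2.5, -0.4, 1.6]
width: 0.0199
finger_force: 60.4
```

play_rows:
  increments: [0,0,-0.001,0,0,0,0,0,0,-0.001,0,0,0,0,0,0,-0.001,0,0,0,0]

```text
clock: 25.65
eef_pos: [0.5976, -0.0351, 0.0555]
orientation: [[0.289, -0.957, -0.003], [-0.957, -0.289, -0.001], [-0.0, 0.003, -1.0]]
force: [-5.5, -0.5, 3.9]
width: 0.0202
finger_force: 60.7
```

play_rows:
  increments: [0,0,0.0013,0,0,0,0,0,0,0.0013,0,0,0,0,0.5,0,0.0013,0,0,0,0,0.5,0,0.0013,0,0,0,0,0.5,0,0.0013,0,0,0,0]

```text
clock: 26.15
eef_pos: [0.5979, -0.035, 0.0556]
orientation: [[0.289, -0.957, 0.001], [-0.957, -0.289, 0.0], [0.0, -0.001, -1.0]]
force: [0.5, 0.4, -0.4]
width: 0.0426
finger_force: 0.0
```

play_rows:
  increments: [0.5,0,0,0,0,0,0,0.5,0,0,-0.03,0,0,0,0.5,0,0,-0.07,0,0,0,0.5,0,0,-0.1,0,0,0,0.5,0,0,-0.1,0,0,0]

```text
clock: 26.65
eef_pos: [0.6005, -0.0352, 0.1611]
orientation: [[0.289, -0.957, 0.01], [-0.957, -0.289, 0.0], [0.003, -0.01, -1.0]]
force: [-0.0, 0.4, 1.2]
width: 0.043
finger_force: 0.0
```

Run:
```python
from h import *
for i in range(2): p=cam('wrist')
st(); save(p,'w16.png')
for n,z in dict(cover=.041,cover_front=.041,cover_grip=.065,tab=.05,meter=0,end_wall=.041,mouth=.041,ledge=.0444).items():
    print(n,[(np.round(d['pixel']).tolist(),round(d['confidence'],2),np.round(at(p,d['pixel'],z)[:2],4).tolist()) for d in tip_of(p,n)[:2]])
```

```text
t 26.75 p [ 0.5979 -0.0349  0.1562] f [-0.1  0.4 -0.1] w 0.0425 q [ 0.2   0.38  0.09 -0.   -1.28  0.09]
[[0.289, -0.957, 0.002], [-0.957, -0.289, 0.001], [-0.0, -0.002, -1.0]] yaw_y -2.8487
cover [([292.0, 207.0], 0.58, [0.5868, -0.0353])]
cover_front [([156.0, 390.0], 0.73, [0.6663, 0.2071])]
cover_grip [([279.0, 212.0], 0.74, [0.5986, -0.0344]), ([355.0, 207.0], 0.69, [0.5422, -0.056])]Traceback (most recent call last):
  File "<stdin>", line 5, in <module>
ValueError: it knows: battery, bay, carpenter_pencil, cover, cover_front, cover_grip, end_wall, ledge, meter, mouth, pliers, studs, tape_measure
```

Run:
```python
from h import *
p=cam('wrist'); st()
for n,z in dict(meter=0,end_wall=.041,mouth=.041,ledge=.0444).items():
    print(n,[(np.round(d['pixel']).tolist(),round(d['confidence'],2),np.round(at(p,d['pixel'],z)[:2],4).tolist()) for d in tip_of(p,n)[:2]])
im=cv2.cvtColor(p['pixels'],cv2.COLOR_RGB2GRAY).astype(np.float32)
P=np.array([.5976,-.0350]); u=np.array([.9575,.2885]); v=np.array([-.2885,.9575])
for y in (-.024,-.015,.0):   # profile along meter x, relative to ideal (grip centre at -35)
    xs=np.arange(-112,12,1.0)
    q=[proj(p,[*(P+u*(x+35)/1000+v*(y+.0011)),.05]) for x in xs]
    val=cv2.remap(im,np.array(q,np.float32)[:,None,0],np.array(q,np.float32)[:,None,1],1).ravel().astype(int)
    print(y); print(' '.join(f'{int(x)}:{k}' for x,k in zip(xs,val) if x<-75 or x>-10))
```

```text
t 26.95 p [ 0.5968 -0.0352  0.1542] f [-0.2 -0.7  0.1] w 0.0429 q [ 0.2   0.38  0.09 -0.   -1.28  0.09]
[[0.289, -0.957, -0.003], [-0.957, -0.289, -0.0], [-0.001, 0.003, -1.0]] yaw_y -2.8486
meter [([241.0, 198.0], 0.72, [0.6306, -0.0199])]
end_wall [([234.0, 204.0], 0.73, [0.6332, -0.0248])]
mouth [([353.0, 208.0], 0.6, [0.5338, -0.0512])]
ledge [([341.0, 207.0], 0.92, [0.5447, -0.0496])]
-0.024
-112:76 -111:56 -110:66 -109:116 -108:162 -107:178 -106:180 -105:180 -104:179 -103:179 -102:179 -101:179 -100:179 -99:179 -98:176 -97:169 -96:167 -95:166 -94:166 -93:167 -92:167 -91:167 -90:167 -89:167 -88:168 -87:168 -86:168 -85:168 -84:167 -83:167 -82:167 -81:167 -80:167 -79:167 -78:168 -77:168 -76:167 -9:153 -8:152 -7:152 -6:152 -5:151 -4:151 -3:151 -2:150 -1:149 0:138 1:133 2:146 3:150 4:150 5:149 6:149 7:149 8:149 9:148 10:148 11:147
-0.015
-112:76 -111:56 -110:63 -109:108 -108:153 -107:166 -106:166 -105:166 -104:166 -103:166 -102:166 -101:167 -100:168 -99:168 -98:167 -97:165 -96:164 -95:164 -94:164 -93:164 -92:164 -91:164 -90:164 -89:164 -88:165 -87:165 -86:165 -85:165 -84:165 -83:165 -82:165 -81:165 -80:165 -79:164 -78:164 -77:165 -76:165 -9:151 -8:151 -7:150 -6:150 -5:149 -4:149 -3:148 -2:148 -1:144 0:132 1:131 2:145 3:147 4:147 5:147 6:146 7:146 8:146 9:146 10:145 11:145
0.0
-112:80 -111:58 -110:71 -109:123 -108:174 -107:191 -106:192 -105:193 -104:193 -103:193 -102:192 -101:192 -100:192 -99:191 -98:184 -97:165 -96:146 -95:122 -94:117 -93:138 -92:151 -91:139 -90:147 -89:142 -88:143 -87:152 -86:142 -85:154 -84:159 -83:159 -82:159 -81:159 -80:159 -79:159 -78:159 -77:159 -76:159 -9:147 -8:146 -7:146 -6:146 -5:146 -4:145 -3:145 -2:144 -1:143 0:136 1:130 2:141 3:144 4:144 5:144 6:143 7:143 8:143 9:142 10:142 11:141
```

```bash
python3 -c "
from rig import r
print(r.finish_job())"
```

```text
the job is handed in; nothing more can be done
None
```

The battery is seated flat in the bay with its studs at the contacts. The cover is pushed home against the end wall; its tab appeared to click down behind the ledge, judged from the sudden force drop and 1 mm height drop rather than a direct check. I handed the job in at about 27 s and no verdict was shown.

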